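Level the balance by its foot wheel and load the check weight

ROBOT

A 6-joint arm with a two-finger parallel gripper is mounted at the origin on the work surface. World frame = base frame: x ahead of the robot, y to its left, z up, the work surface at z = 0. Lengths are in m, angles in degrees, forces in N, time in s.
With the tool pointing down it reaches from about 0.25 to 0.775 m from the base axis. Payload 4 kg.
Tool frame: the origin (TCP) lies on the centre line of the jaws, within the pads' length; the fingertips stand 22 mm ahead of it and the grasp point (between the pads) lies 3 mm ahead of it; z points along the fingers, y is the line along which they close (so a half turn about z gives the same grasp; the last joint's range is limited). The gripper opens to 85 mm and grips with 20 to 120 N. Pads are 22 mm wide; open, the fingers measure 114 mm over their backs; the gripper's body (76 mm by 85 mm) begins 54 mm behind the grasp point. The pads swing forward as they close: fully open they stand 13 mm farther back than shut.
Start: joints at [70.01, 4.996, 78.535, -0, 96.463, -5.907], TCP at [0.134, 0.533, 0.253] pointing down, gripper open.
Joint ranges: [-177.83, 177.83], [-43.37, 116.18], [15.69, 146.23], [-61.86, 241.86], [9.47, 152.12], [-147.06, 147.06]. Speed limits (degrees/s): [159.86, 159.86, 180, 180, 180, 180].

INTERFACE

Orientations are given as [roll, pitch, yaw] about the fixed x, y, z axes, in that order (R = Rz(yaw) Ry(pitch) Rx(roll)).
In Python, from rig import ctrl gives the robot as it stands.
- The arm moves only by the tool send_rows, never from a script. Its argument "series" is text: rows parted by semicolons, each of 7 numbers parted by spaces: the turn, a rotation vector about the tool's x, y, z in degrees, then the shift along the tool's x, y, z in cm, then the opening, from -1 (shut) to 1 (fully open). In form: wx wy wz tx ty tz fingers; .... A call has 1 to 12 rows; each row is the pose to reach, as a shift and turn from the pose commanded when the call began, along the tool's axes at that moment; what a row does not reach only later rows make up. A row lasts 1/8 s, in which the tool goes at most 62.5 mm and 10.7 degrees, less where a joint would pass 70% of its speed; a pose out of reach is approached as far as the arm can. A call with a gripper value outside its range is refused whole. The fingers move at their own pace and stop on an object; the grip force is fixed at half the most. Time passes only in rows, so rows that repeat a pose let the fingers close. It gives the time, the measured TCP pose, the force, the opening and the grip force at its end, in the units of the state.
- ctrl.state(): the state, without advancing time (a new reading comes with each control period).
- ctrl.grab_frame(name): name is "scene" or "top" or "wrist"; returns the picture (400x640x3 uint8, blue, green, red); there is no depth.
- ctrl.camera_params(name): a dict with "fx", "fy", "cx", "cy" (pixels), "k1" (the pictures are not rectified: a ray, as slopes to the right and down, at radius r is drawn at 1 + k1 r^2 times it, then the intrinsics apply), "R" (3x3) and "t" (3): a world point X has camera coordinates R X + t. Camera axes: x right, y down, z forward; pixel columns grow to the right and rows downward; lengths in m; the calibration is good to about 2 mm. A picture is of the moment at which its call begins: read the wrist's pose just before it. camera_params takes no time and is no camera call; for the wrist camera it gives the pose at the moment of the call.
- ctrl.close_job(): hands the job in; it is judged then, once.
Trained networks look in the newest picture that a camera, given by its name, has taken for a name from the list of things; names that differ only in an ending like _2 or _b are one class to them, and where a whole thing is asked for, a point or a joint stands for the part that bears it (a point fixed in the world has none). Each returns a list of dicts, best first, with "confidence" (0 to 1); they miss things now and then, are a little off and sometimes report something else, mostly with a low value. They report only what shows in the picture. A call takes as long as a camera call.
- ctrl.look_for(camera, label): "centre" ([x, y, z] in m, in world coordinates, good to about 4 mm: the middle of the surface that is visible of it).
The state is a dict: "time_s": time; "joint_positions": joint angles; "joint_vel": joint speeds; "joint_efforts": joint torques, N m; "tcp_pos": TCP position; "eef_rot": TCP orientation; "force": force on the tool from outside, world axes, zero at the start; "moment": the same for the moment, N m; "opening": finger opening in m; "finger_force": force on a finger pad.
Only numpy, scipy, OpenCV 4.12 (cv2) and the standard library are available. Lean on these libraries where they do the work, as an engineer would, in place of code of your own. Each camera call takes 0.05 s, during which the arm holds its last target. There are 200 camera calls.

TASK

The precision balance is out of level because its front left foot is screwed too far out: roll that foot's small knurled wheel with a fingertip, pressing only lightly, until the bubble lies wholly inside the black ring of its round level. Then stand the largest check weight upright inside the circle marked on the pan, setting it down gently, without pressing on the pan, shoving the balance or disturbing the other things on the bench; leave the balance level.

Things in the scene. Friction and masses are not known exactly. Their poses are not given: they have to be found in the camera images.
- balance: top-loading balance, off-white housing 300 mm (its x) by 200 mm (its y) on three feet. Origin: centre of the footprint, on the bench top. Its -x end is the front (control panel, round level), +y its left side. Housing top 52 mm high in front (x below -46 mm), 68 mm behind, pan 79 mm. The two front feet have knurled wheels that peek out of pockets in the long sides; the right one is locked.
- left_wheel_hub (a point): axis of the front left foot's wheel, at (-115, 88, 13) mm in the balance's frame. Flat dark disc with light knurling, axis upright, 40 mm in diameter, 12 mm thick (7 to 19 mm above the bench), under the housing but for its rim. It does not yield sideways, but is bored off centre: as it turns, its rim comes and goes by 2 mm either way.
- left_wheel_rim (a point): mean outermost point of that wheel's rim, at (-115, 108, 13) mm in the balance's frame: the rim stands out 8 mm, give or take 2 mm as it turns, beyond the housing's flat left side wall (y = 100 mm), along some 30 mm of it. The pocket in the wall reaches from x = -137 to -93 mm. The bench beside it is free for 90 mm.
- left_wheel (a joint): angle of that wheel (rad), counter-clockwise seen from above positive, 0 = level, starts at -3.0 to -1.9 (corner too high). Counter-clockwise, the exposed rim moving to the balance's front (-x), lowers the corner and drives the bubble home, 4 mm per rad. Stays where left, stops at -5 and 5. Needs 2 N along the rim: a finger slips if pressed under 3 to 4 N, and shoves the balance over 12 N.
- bubble (a point): centre of the pale bubble (8 mm across) in the round level; it starts 7.6 to 12 mm off the ring's centre, towards the balance's left and a little to its front (direction (-0.35, 0.94) in the balance's frame).
- level_ring (a point): centre of the round level: yellow-green disc 33 mm across in a dark bezel, 54 mm above the bench, at the front right of the housing, at (-98, -72) mm in the balance's frame; a black ring of 11 mm inner diameter is drawn at its centre.
- pan_top (a point): centre of the top face of the round steel pan, 150 mm across, 79 mm above the bench, at (50, 0, 79) mm in the balance's frame; the circle marked on it is 80 mm across. The pan gives 0.25 mm per newton.
- pan: the steel pan, 150 mm across and 5 mm thick; origin at the centre of its underside, 74 mm above the bench.
- w200: the largest check weight, 200 g, bright steel: cylinder 31 mm in diameter and 30 mm high, with a knob 18 mm across on top (48 mm high overall). Origin: centre of its underside, z upright. Stands on the wooden stand; the three weights' places are swapped from start to start.
- w100: middle weight, 100 g, 25 mm in diameter, 37 mm high overall; origin at the centre of its underside. Leave it.
- w50: smallest weight, 50 g, 20 mm in diameter, 29 mm high overall; origin at the centre of its underside. Leave it.
- weight_stand: fixed wooden board with dark blue felt, 190 (its x) x 90 x 10 mm, origin at the centre of its underside; the weights stand in a row along its x, about 60 mm apart, on top (10 mm above the bench).
- mouse: black computer mouse on a blue mat, 108 x 60 x 31 mm, origin at the centre of its underside. Leave it.
- pen: black pen, 140 mm long (its x), 10 mm thick, lying between robot and balance; origin under its middle. Leave it.
- jar: amber glass jar with white cap, 56 mm in diameter, 75 mm high; origin at the centre of its underside. Leave it.
- beaker: empty glass beaker, 60 mm in diameter, 80 mm high; origin at the centre of its underside. Leave it.
- puck: dark resin specimen mount, 30 mm in diameter, 18 mm high; origin at the centre of its underside. Leave it.

How it is judged (in metres and radians):
On the way, in this order (a step that is already met when the one before it is completed fails the run):
1. the bubble lies inside the ring of the level, set with the foot wheel before the pan is loaded (horizontal distance between bubble and level_ring below 0.0018 m), for 0.2 s.
2. the largest weight stands inside the pan's circle (horizontal distance between w200 and pan_top below 0.026 m and z of w200 in the frame of pan_top between -0.003 and 0.003 m and angle between w200's own z axis and vertical below 0.1 rad), for 0.2 s.
At the end, for the whole second after the job is handed in: the bubble's centre is within 1.8 mm of the ring's centre (the bubble wholly inside the ring), and the largest weight stands released, upright (within 0.1 rad) and at rest on the pan, its axis within 26 mm of the pan's centre (all of step 2 and horizontal distance between bubble and level_ring below 0.0018 m and linear speed of w200 below 0.01 m/s and angular speed of w200 below 0.1 rad/s); the robot touches nothing.
It fails at once if the robot presses on the balance (wheel, housing or pan) with more than 12 N, which shoves it along the bench (contact force between any of the arm, the fingers and balance above 12 N).
It fails at once if the weight is dropped or pressed on the pan with more than 15 N (contact force between w200 and pan above 15 N).
It fails at once if another thing on the bench is shifted more than 20 mm (distance of any of w100, w50, mouse, pen, jar, beaker, puck from where it was at the start of the episode above 0.02 m).
It also fails if it takes over 61 s, if anything falls off the work surface, if the arm or the gripper's body presses on something with over 40 N, if the wrist force passes 120 N, or if a joint passes its speed limit or range.

## Working session

There is one attempt and no reset: what is moved stays moved. The work goes in short steps, Python scripts to look and compute and a tool call to move; the robot and the scene stay as the last step left them, time stands still between calls to the robot, and variables do not carry over. Pictures are saved under pics/ and viewed, at most 13 in all, crops included, and the job is handed in when it is done.

Besides the shell and the picture viewer there is one more tool, called after ">>>" by a JSON object that holds its "method" and its "body". send_rows: Moves the arm, as the interface text tells. Its arguments: {"type":"object","properties":{"series":{"type":"string"}},"required":["series"]}

```bash
mkdir -p pics; ls; cat > h.py <<'E'
import numpy as np,cv2
from rig import ctrl
def ray(cam,uv,p=None):
    p=p or ctrl.camera_params(cam)
    d=np.array([(uv[0]-p['cx'])/p['fx'],(uv[1]-p['cy'])/p['fy']]);s=d.copy()
    for _ in range(20): s=d/(1+p['k1']*(s@s))
    R=np.array(p['R']);t=np.array(p['t'])
    return -R.T@t, R.T@np.array([s[0],s[1],1])
def onz(cam,uv,z,p=None):
    o,d=ray(cam,uv,p); return o+d*(z-o[2])/d[2]
def proj(cam,X,p=None):
    p=p or ctrl.camera_params(cam)
    c=np.array(p['R'])@np.array(X)+np.array(p['t']);s=c[:2]/c[2];s=s*(1+p['k1']*(s@s))
    return np.array([p['fx']*s[0]+p['cx'],p['fy']*s[1]+p['cy']])
E
python3 - <<'E'
from h import *
for c in('scene','top'):
    cv2.imwrite(f'pics/{c}0.png',ctrl.grab_frame(c))
for n in 'left_wheel_rim level_ring bubble pan_top w200 w100 w50 weight_stand mouse pen jar beaker puck balance'.split():
    r=ctrl.look_for('top',n); print(n,[(np.round(a['centre'],3).tolist(),round(a['confidence'],2)) for a in r[:2]])
s=ctrl.state();print(s['time_s'],s['tcp_pos'],s['eef_rot'],s['force'],s['opening'])
E
```

```text
pics
left_wheel_rim [([0.56, 0.058, 0.074], 0.94)]
level_ring [([0.567, 0.054, 0.067], 0.64)]
bubble []
pan_top [([0.622, 0.042, 0.076], 0.71)]
w200 [([0.455, -0.288, 0.031], 0.64), ([0.512, -0.292, 0.038], 0.51)]
w100 [([0.455, -0.288, 0.031], 0.64), ([0.512, -0.292, 0.038], 0.51)]
w50 [([0.455, -0.288, 0.031], 0.64), ([0.512, -0.292, 0.038], 0.51)]
weight_stand [([0.51, -0.286, 0.015], 0.93)]
mouse [([0.466, 0.456, 0.031], 0.73)]
pen [([0.329, 0.221, 0.008], 0.69)]
jar [([0.672, 0.394, 0.076], 0.9)]
beaker [([0.74, -0.256, 0.045], 0.85)]
puck [([0.561, 0.056, 0.071], 0.6)]
balance []
0.8 [0.13384284 0.53350201 0.25340399] [1.79986767e+02 1.08737526e-03 1.65916980e+02] [-0.23314166  0.03227055 -0.46041593] 0.0853635807484541
```

View pics/top0.png

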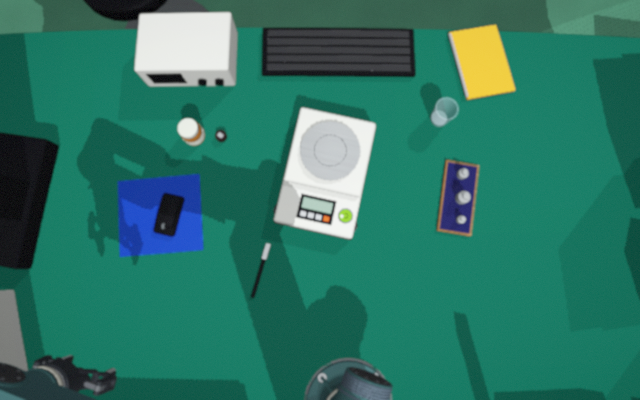

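View pics/scene0.png

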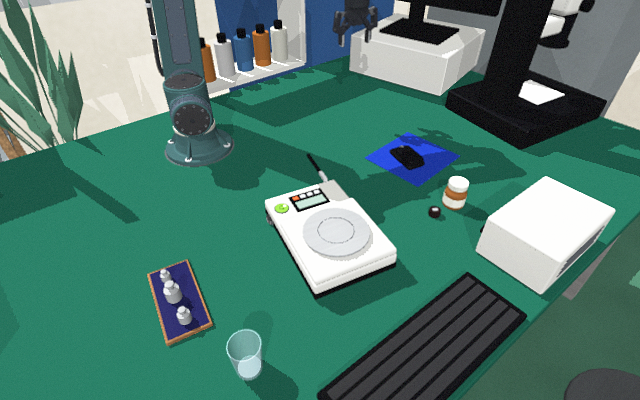

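The top view shows the balance with its pan at about (330,151) and the level at (345,215). Its front faces the robot and its left side is image-left. The weights are at about (463,174), (463,197) and (461,219), and the middle one looks largest. Next I'll measure these.

```bash
cat > m.py <<'E'
from h import *
im=cv2.imread('pics/top0.png');hsv=cv2.cvtColor(im,cv2.COLOR_BGR2HSV)
g=cv2.inRange(hsv,(28,120,120),(50,255,255));g[:, :300]=0;g[:,400:]=0
m=cv2.moments(g);lv=(m['m10']/m['m00'],m['m01']/m['m00']);print('lev px',lv,m['m00']/255)
L=onz('top',lv,.054);P=onz('top',(330.5,151),.079);v=(L-P)[:2]
print('L',L,'P',P,np.linalg.norm(v),'exp',np.hypot(148,72))
yaw=np.arctan2(v[1],v[0])-np.arctan2(-72,-148);print('yaw',np.degrees(yaw)%360)
w=cv2.inRange(hsv,(0,0,185),(180,60,255));w[:,:265]=0;w[:,390:]=0;w[:100]=0;w[245:]=0
c=max(cv2.findContours(w,0,1)[0],key=cv2.contourArea);print(cv2.minAreaRect(c))
for n,uv in(('a',(463,174)),('b',(463,197)),('c',(461,219))):print(n,onz('top',uv,.05))
for c in('top','wrist'):
    p=ctrl.camera_params(c);R=np.array(p['R']);print(c,p['fx'],p['cx'],p['cy'],p['k1'],'pos',-R.T@np.array(p['t']),'axes\n',R.round(3))
for cc in [r for r in('scene','top')]:
    for n in('w200','left_wheel_rim'):
        r=ctrl.look_for(cc,n);print(cc,n,[(np.round(a['centre'],3).tolist(),round(a['confidence'],2)) for a in r])
cv2.imwrite('pics/topc.png',cv2.hconcat([cv2.resize(im[100:245,260:390],None,fx=4,fy=4,interpolation=2),cv2.resize(im[155:300,430:490],None,fx=4,fy=4,interpolation=2)]))
E
python3 m.py
```

```text
lev px (345.7912087912088, 215.25274725274724) 91.0
L [0.46188095 0.00627386 0.054     ] P [0.61902169 0.04453354 0.079     ] 0.16173130631355134 exp 164.58432489152787
yaw 347.74149241572593
((325.5370178222656, 172.52978515625), (78.93885803222656, 118.15336608886719), 12.264774322509766)
a [ 0.56804879 -0.2945915   0.05      ]
b [ 0.50873676 -0.29169927  0.05      ]
c [ 0.45286902 -0.28400264  0.05      ]
top 456.90406498906 320.43610016114974 193.69415510210538 -0.08863025541279353 pos [0.34172499 0.08077754 1.18013576] axes
 [[ 0.001 -1.     0.01 ]
 [-0.988 -0.002 -0.153]
 [ 0.153 -0.01  -0.988]]
wrist 338.13361790588175 320.5042436238352 201.30910852921468 -0.04771310144738054 pos [0.06869386 0.54950452 0.37462946] axes
 [[ 0.243  0.97   0.001]
 [ 0.935 -0.235  0.264]
 [ 0.257 -0.064 -0.964]]
scene w200 [([0.528, -0.301, 0.037], 0.68), ([0.582, -0.305, 0.033], 0.57), ([0.46, -0.292, 0.03], 0.42)]
scene left_wheel_rim [([0.628, 0.029, 0.073], 0.87), ([0.523, -0.3, 0.041], 0.68)]
top w200 [([0.455, -0.288, 0.031], 0.64), ([0.512, -0.292, 0.038], 0.51), ([0.742, -0.256, 0.044], 0.32)]
top left_wheel_rim [([0.56, 0.058, 0.074], 0.94)]
```

View pics/topc.png

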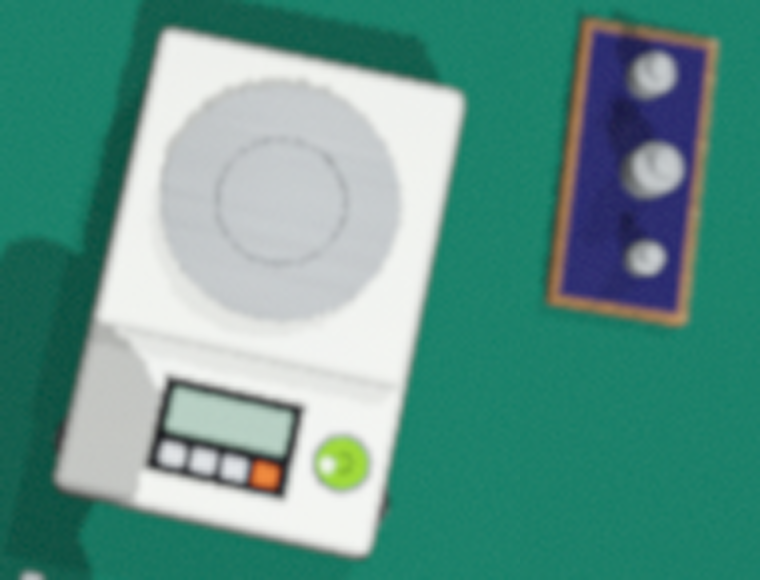

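In the crop, the dark left rim shows at about top pixel (275,208). The bubble lies left of the ring, and w200 is the middle weight at about pixel (594,196)/(463,196). The tool yaw is already nearly aligned with the balance, so I'll move to a look pose above the wheel with the fingers shut.

>>> {"method": "send_rows", "body": {"series": "0 0 -1.8 -39.4 -23.1 10 -1;0 0 -1.8 -39.4 -23.1 10 -1;0 0 -1.8 -39.4 -23.1 10 -1;0 0 -1.8 -39.4 -23.1 10 -1;0 0 -1.8 -39.4 -23.1 10 -1;0 0 -1.8 -39.4 -23.1 10 -1;0 0 -1.8 -39.4 -23.1 10 -1;0 0 -1.8 -39.4 -23.1 10 -1;0 0 -1.8 -39.4 -23.1 10 -1;0 0 -1.8 -39.4 -23.1 10 -1"}}

```text
time_s: 2.25
tcp_pos: [0.4594, 0.2141, 0.1535]
eef_rot: [180.0, -0.0, 167.7]
force: [-0.4, -0.4, 0.0]
opening: -0.0
finger_force: 0.0
```

```bash
python3 - <<'E'
from h import *
import pickle
p=ctrl.camera_params('wrist');im=ctrl.grab_frame('wrist');cv2.imwrite('pics/w1.png',im);pickle.dump(p,open('w1.pkl','wb'))
s=ctrl.state();print(s['time_s'],s['tcp_pos'],s['eef_rot'],s['force'],s['opening'])
def W(bx,by,bz,o=np.array([.570,.055]),y=np.radians(-12.25)):
    return [o[0]+bx*np.cos(y)-by*np.sin(y),o[1]+bx*np.sin(y)+by*np.cos(y),bz]
for n,b in(('rim',(-.115,.108,.013)),('lev',(-.098,-.072,.054)),('corner',(-.15,.1,.052))): print(n,proj('wrist',W(*b),p))
for n in('left_wheel_rim','bubble','level_ring'):
    r=ctrl.look_for('wrist',n);print(n,[(np.round(a['centre'],3).tolist(),round(a['confidence'],2)) for a in r])
E
```

```text
2.3 [0.45932232 0.2143881  0.15374001] [1.79957021e+02 1.05829177e-02 1.67782392e+02] [-0.32620632  0.22175073 -0.16149186] -0.0001784871482628457
rim [291.42083384 227.37166899]
lev [ 45.98573647 266.96444875]
corner [273.82101925 198.28035839]
left_wheel_rim [([0.466, 0.073, 0.048], 0.77)]
bubble []
level_ring [([0.468, 0.066, 0.054], 0.89), ([0.48, 0.182, 0.019], 0.32)]
```

View pics/w1.png

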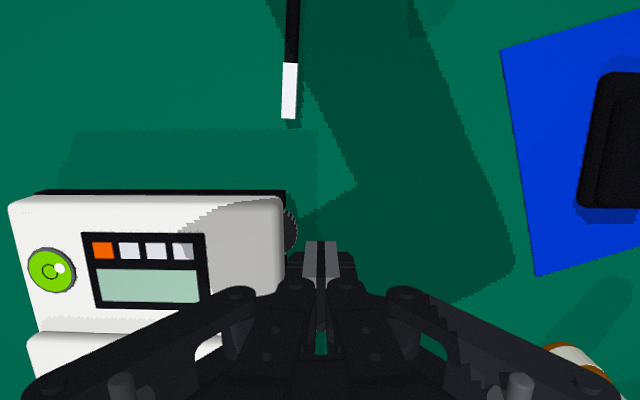

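The picture shows the rim peeking out at about (290,229), the level centred at about (51,270) with the bubble at (59,267), and the fingertips at (320,242). I'll zoom in and refine the balance pose.

```bash
cat > lev.py <<'E'
from h import *
def level(im,p,box):
    u0,v0,u1,v1=box;c=im[v0:v1,u0:u1];hsv=cv2.cvtColor(c,cv2.COLOR_BGR2HSV)
    g=cv2.inRange(hsv,(25,100,60),(55,255,255));k=max(cv2.findContours(g,0,1)[0],key=cv2.contourArea)
    h=cv2.convexHull(k);e=cv2.fitEllipse(h);m=np.zeros_like(g);cv2.fillConvexPoly(m,h,255);m=cv2.erode(m,np.ones((3,3)))
    b=((hsv[...,1]<150)&(hsv[...,2]>150)&(m>0)).astype(np.uint8);M=cv2.moments(b,True)
    ring=((hsv[...,2]<110)&(m>0)).astype(np.uint8);r=cv2.moments(ring,True)
    E=np.array(e[0])+(u0,v0);B=np.array([M['m10'],M['m01']])/M['m00']+(u0,v0)
    rr=np.array([r['m10'],r['m01']])/max(r['m00'],1)+(u0,v0)
    A=onz('wrist',E,.054,p);D=onz('wrist',B,.054,p);q=onz('wrist',rr,.054,p)
    print('ell',E,e[1],'bub',B,M['m00'],'ring',rr,r['m00']);print('L',A,'ringL',q,'bub-L mm',(D-A)[:2]*1e3,'norm',np.linalg.norm(D-A)*1e3,'vs ring',np.linalg.norm(D-q)*1e3)
    return A,D
E
python3 - <<'E'
from lev import *
import pickle
im=cv2.imread('pics/w1.png');p=pickle.load(open('w1.pkl','rb'))
A,D=level(im,p,(20,240,85,300))
for n,uv,z in(('edgeA',(283.5,215),.050),('edgeB',(280,285),.050),('rim',(297,229),.016),('front',(100,192),.01),('front2',(270,192),.01)):print(n,onz('wrist',uv,z,p))
a=cv2.resize(im[185:330,230:375],None,fx=4,fy=4,interpolation=cv2.INTER_NEAREST);b=cv2.resize(im[240:300,20:80],None,fx=4,fy=4,interpolation=0)
o=np.zeros((580,820,3),np.uint8)[:,:800];o[:,:580]=a;o[:240,580:800]=b[:,:220];cv2.imwrite('pics/w1c.png',o)
E
```

```text
ell [ 49.78128242 270.88788033] (36.47184371948242, 46.80665588378906) bub [ 59.26041667 267.70833333] 96.0 ring [ 48.54285714 272.94285714] 35.0
L [0.46253129 0.0069854  0.054     ] ringL [0.46391037 0.0052564  0.054     ] bub-L mm [-0.94437764  8.55323703] norm 8.605214278628845 vs ring 10.541480958757875
edgeA [0.45821962 0.18776847 0.05      ]
edgeB [0.51057228 0.17201954 0.05      ]
rim [0.48186594 0.18953457 0.016     ]
front [0.4183677  0.03725148 0.01      ]
front2 [0.44846999 0.17465211 0.01      ]
```

View pics/w1c.png

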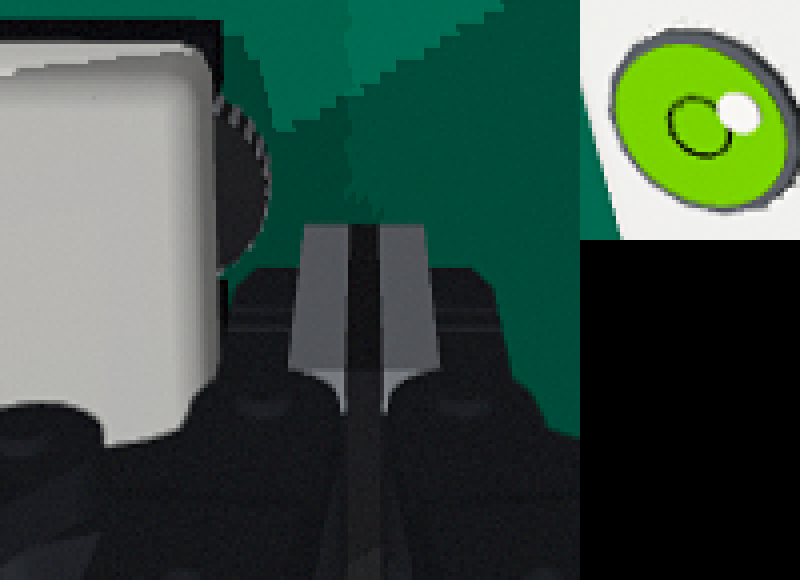

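The crop shows pads a few mm longer than the dark finger bodies, the rim at crop (265,180), and the bubble just outside the black ring. Next I'll work out the finger geometry and the offset to contact.

```bash
python3 - <<'E'
from h import *
import pickle
from scipy.spatial.transform import Rotation as Ro
from scipy.optimize import least_squares
p=pickle.load(open('w1.pkl','rb'));s=ctrl.state()
T=np.array(s['tcp_pos']);R=Ro.from_euler('xyz',s['eef_rot'],degrees=True).as_matrix()
pr=lambda a:proj('wrist',T+R@(np.array(a)/1e3),p).round(1)
for a in((11,0,22),(0,0,22),(11,-7,22),(11,-14.5,15),(11,-14.5,22),(11,0,12),(11,0,2),(11,0,-15)):print(a,pr(a))
print('measured tip corners L',230+303/4,185+225/4,' R',230+427/4,' dark corner',230+235/4,185+268/4,'pad top',185+370/4)
# balance pose: level + pan + left edge
y=np.radians(-12.25)
Rb=np.array([[np.cos(y),-np.sin(y)],[np.sin(y),np.cos(y)]])
for L,P in(((.4626,.0065),(.6198,.0452)),):
    print('o from L',np.array(L)-Rb@[-.098,-.072],'o from P',np.array(P)-Rb@[.05,0])
for o in([.5725,.0555],):
    for q in((.4582,.1878),(.5106,.1720),(.4819,.1895),(.4184,.0373),(.4485,.1747)):print(Rb.T@(np.array(q)-o)*1e3)
    print('hub',o+Rb@[-.115,.088],'tcp in bal',Rb.T@(T[:2]-o)*1e3)
E
```

```text
(11, 0, 22) [322.  236.8]
(0, 0, 22) [322.1 259.1]
(11, -7, 22) [306.5 236.8]
(11, -14.5, 15) [288.5 242.7]
(11, -14.5, 22) [289.9 236.8]
(11, 0, 12) [322.1 245.4]
(11, 0, 2) [322.3 255.2]
(11, 0, -15) [322.5 275.6]
measured tip corners L 305.75 241.25  R 336.75  dark corner 288.75 252.0 pad top 277.5
o from L [0.57364544 0.05606723] o from P [0.57093844 0.05580888]
[-139.76862149  105.03576746]
[-85.2093043 100.713626 ]
[-116.96894631  111.72567117]
[-146.72967987  -50.48218542]
[-146.46823572   90.17591654]
hub [0.47879006 0.16589677] tcp in bal [-144.43865231  131.4302172 ]
```

```bash
python3 -c "
from h import *
print(ctrl.state()['joint_positions'])"
```

```text
[ 1.86239873e+01  1.86126075e+00  9.32392592e+01  1.66426601e-02
  8.48491863e+01 -5.92079935e+01]
```

>>> {"method": "send_rows", "body": {"series": "0 0 90 -4.1 0 4 -1;0 0 90 -4.1 0 4 -1;0 0 90 -4.1 0 4 -1;0 0 90 -4.1 0 4 -1;0 0 90 -4.1 0 4 -1;0 0 90 -4.1 0 4 -1;0 0 90 -4.1 0 4 -1;0 0 90 -4.1 0 4 -1;0 0 90 -4.1 0 4 -1;0 0 90 -4.1 0 8 -1;0 0 90 -4.1 0 12.5 -1;0 0 90 -4.1 0 12.5 -1"}}

```text
time_s: 3.95
tcp_pos: [0.4974, 0.205, 0.0259]
eef_rot: [-179.7, 0.2, 77.8]
force: [-0.2, -0.5, 0.5]
opening: -0.0005
finger_force: 0.0
```

```bash
cat >> lev.py <<'E'
y=np.radians(-12.25);Rb=np.array([[np.cos(y),-np.sin(y)],[np.sin(y),np.cos(y)]]);O=np.array([.5725,.0555])
def st():
    s=ctrl.state();f=np.array(s['force']);print(round(s['time_s'],2),'bal',(Rb.T@(np.array(s['tcp_pos'])[:2]-O)*1e3).round(2),'z',s['tcp_pos'][2].round(4),'rot',np.round(s['eef_rot'],1),'f bal',(Rb.T@f[:2]).round(2),f[2].round(2));return s
E
python3 - <<'E'
from lev import *
st();p=ctrl.camera_params('wrist');im=ctrl.grab_frame('wrist')
cv2.imwrite('pics/w2.png',im)
E
```

```text
3.95 bal [-105.06  130.13] z 0.0259 rot [-179.7    0.2   77.8] f bal [-0.05 -0.57] 0.54
```

View pics/w2.png

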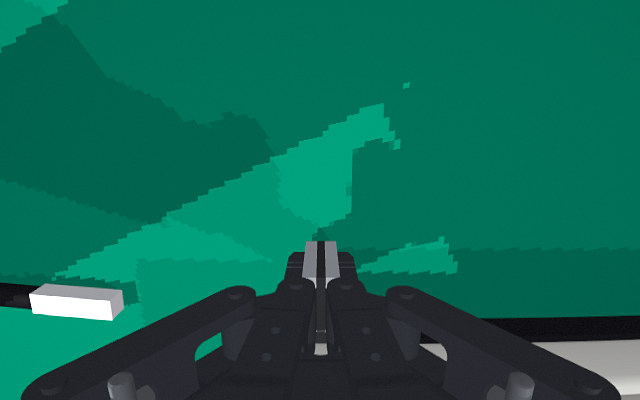

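The picture shows only the bench, the fingers and the pen cap well off to the left (about 120,300), so the approach is clear. I'll approach the rim gently (tool −x).

>>> {"method": "send_rows", "body": {"series": "0 0 0 -0.3 0 0 -1;0 0 0 -0.6 0 0 -1;0 0 0 -0.75 0 0 -1;0 0 0 -0.75 0 0 -1"}}

```text
time_s: 4.5
tcp_pos: [0.4985, 0.1974, 0.0289]
eef_rot: [180.0, -0.0, 77.7]
force: [-0.0, -0.9, -0.2]
opening: -0.0001
finger_force: 0.0
```

```bash
python3 -c "
from lev import *
st()"
```

```text
4.5 bal [-102.44  122.93] z 0.0289 rot [180.   -0.   77.7] f bal [ 0.15 -0.91] -0.24
```

>>> {"method": "send_rows", "body": {"series": "0 0 0 -0.05 0 0 -1;0 0 0 -0.1 0 0 -1;0 0 0 -0.1 0 0 -1"}}

```text
time_s: 4.88
tcp_pos: [0.498, 0.1965, 0.0283]
eef_rot: [-180.0, -0.0, 77.7]
force: [-0.4, -0.4, -0.2]
opening: 0.0
finger_force: 0.0
```

>>> {"method": "send_rows", "body": {"series": "0 0 0 -0.05 0 0 -1;0 0 0 -0.1 0 0 -1;0 0 0 -0.1 0 0 -1"}}

```text
time_s: 5.25
tcp_pos: [0.4979, 0.1961, 0.0283]
eef_rot: [180.0, -0.1, 77.7]
force: [-0.3, 2.0, -0.3]
opening: -0.0
finger_force: 1.4
```

>>> {"method": "send_rows", "body": {"series": "0 0 0 -0.05 0 0 -1;0 0 0 -0.05 0 0 -1"}}

```text
time_s: 5.5
tcp_pos: [0.4979, 0.196, 0.0284]
eef_rot: [180.0, -0.1, 77.7]
force: [1.2, 4.7, -1.1]
opening: -0.0
finger_force: 2.4
```

>>> {"method": "send_rows", "body": {"series": "0 0 0 -0.04 0 0 -1;0 0 0 -0.04 -0.1 0 -1;0 0 0 -0.04 -0.2 0 -1;0 0 0 -0.04 -0.3 0 -1;0 0 0 -0.04 -0.4 0 -1;0 0 0 -0.04 -0.4 0 -1"}}

```text
time_s: 6.25
tcp_pos: [0.4951, 0.1969, 0.0285]
eef_rot: [179.8, -0.2, 77.7]
force: [4.1, 6.2, -3.9]
opening: -0.0003
finger_force: 3.6
```

```bash
python3 -c "
from lev import *
st()"
```

```text
6.25 bal [-105.59  121.73] z 0.0285 rot [179.8  -0.2  77.7] f bal [2.65 6.94] -3.9
```

>>> {"method": "send_rows", "body": {"series": "0 0 0 0 -0.1 0 -1;0 0 0 0 -0.2 0 -1;0 0 0 0 -0.3 0 -1;0 0 0 0 -0.4 0 -1;0 0 0 0 -0.4 0 -1"}}

```text
time_s: 6.88
tcp_pos: [0.4907, 0.1979, 0.0285]
eef_rot: [179.9, -0.2, 77.7]
force: [2.8, 7.0, -2.7]
opening: 0.0
finger_force: 3.6
```

>>> {"method": "send_rows", "body": {"series": "0 0 0 0 -0.1 0 -1;0 0 0 0 -0.2 0 -1;0 0 0 0 -0.3 0 -1;0 0 0 0 -0.4 0 -1;0 0 0 0 -0.5 0 -1;0 0 0 0 -0.5 0 -1"}}

```text
time_s: 7.62
tcp_pos: [0.4857, 0.1986, 0.0285]
eef_rot: [179.9, -0.2, 77.7]
force: [2.0, 6.6, -3.0]
opening: -0.0003
finger_force: 3.1
```

```bash
cat > tl.py <<'E'
from lev import *
def tl(im):
    p=ctrl.camera_params('top');c=cv2.resize(im[200:230,330:362],None,fx=8,fy=8,interpolation=cv2.INTER_CUBIC).astype(float)
    # whiteness: blue channel bright within disc, centre fixed by geometry
    L=proj('top',[O[0]+(Rb@[-.098,-.072])[0],O[1]+(Rb@[-.098,-.072])[1],.054])
    hsv=cv2.cvtColor(c.clip(0,255).astype(np.uint8),cv2.COLOR_BGR2HSV);g=cv2.inRange(hsv,(25,60,60),(60,255,255));k=max(cv2.findContours(g,0,1)[0],key=cv2.contourArea)
    h=cv2.convexHull(k);e=np.array(cv2.minEnclosingCircle(h)[0]);e2=np.array(cv2.fitEllipse(h)[0])
    m=np.zeros_like(g);cv2.circle(m,tuple(int(v) for v in e2),44,255,-1)
    b=c[...,0]*(m>0);b=np.where(b>b.max()*.5,b-b.max()*.5,0);Y,X=np.mgrid[:b.shape[0],:b.shape[1]];B=np.array([(b*X).sum(),(b*Y).sum()])/b.sum()
    f=lambda q:(np.array(q)+.5)/8-.5+(330,200)
    d=onz('top',f(B),.054)-onz('top',f(e2),.054);print('top bubble',f(B).round(2),'cen',f(e2).round(2),'pred',L.round(2),'d bal mm',(Rb.T@d[:2]*1e3).round(2))
E
python3 - <<'E'
from tl import *
tl(cv2.imread('pics/top0.png'))
im=ctrl.grab_frame('top');cv2.imwrite('pics/top1.png',im);tl(im);st()
E
```

```text
top bubble [341.38 215.76] cen [345.02 215.36] pred [345.93 215.42] d bal mm [-2.91  8.62]
top bubble [342.32 215.69] cen [345.   215.36] pred [345.93 215.42] d bal mm [-2.22  6.33]
7.67 bal [-115.19  121.44] z 0.0284 rot [179.9  -0.2  77.7] f bal [0.14 6.11] -2.73
```

The top view gives a usable bubble measure: the offset fell from 9.1 to 6.7 mm, so the wheel is rolling. I'll continue the stroke.

>>> {"method": "send_rows", "body": {"series": "0 0 0 0 -0.1 0 -1;0 0 0 0 -0.2 0 -1;0 0 0 0 -0.3 0 -1;0 0 0 -0.01 -0.4 0 -1;0 0 0 -0.02 -0.5 0 -1;0 0 0 -0.02 -0.5 0 -1"}}

```text
time_s: 8.43
tcp_pos: [0.4808, 0.1992, 0.0285]
eef_rot: [179.9, -0.1, 77.7]
force: [2.7, 5.0, -2.5]
opening: -0.0
finger_force: 2.7
```

>>> {"method": "send_rows", "body": {"series": "0 0 0 -0.03 0 0 -1;0 0 0 -0.04 -0.1 0 -1;0 0 0 -0.05 -0.2 0 -1;0 0 0 -0.06 -0.3 0 -1;0 0 0 -0.07 -0.4 0 -1;0 0 0 -0.08 -0.5 0 -1;0 0 0 -0.08 -0.5 0 -1"}}

```text
time_s: 9.3
tcp_pos: [0.4753, 0.1992, 0.0285]
eef_rot: [180.0, -0.1, 77.7]
force: [1.3, 5.8, -2.2]
opening: 0.0003
finger_force: 2.5
```

```bash
python3 - <<'E'
from tl import *
im=ctrl.grab_frame('top');tl(im);st()
E
```

```text
top bubble [343.01 215.58] cen [345.01 215.36] pred [345.93 215.42] d bal mm [-1.59  4.74]
9.35 bal [-125.46  119.82] z 0.0285 rot [ 1.80e+02 -1.00e-01  7.77e+01] f bal [0.72 6.4 ] -2.43
```

>>> {"method": "send_rows", "body": {"series": "0 0 0 -0.02 -0.1 0 -1;0 0 0 -0.04 -0.2 0 -1;0 0 0 -0.06 -0.3 0 -1;0 0 0 -0.08 -0.4 0 -1;0 0 0 -0.11 -0.5 0 -1;0 0 0 -0.11 -0.5 0 -1"}}

```text
time_s: 10.1
tcp_pos: [0.4697, 0.1982, 0.0284]
eef_rot: [-180.0, 0.0, 77.7]
force: [0.4, 2.1, 0.2]
opening: -0.0001
finger_force: 0.8
```

```bash
python3 - <<'E'
from tl import *
im=ctrl.grab_frame('top');tl(im);st()
E
```

```text
top bubble [343.48 215.56] cen [345.01 215.36] pred [345.93 215.42] d bal mm [-1.32  3.62]
10.15 bal [-130.76  117.59] z 0.0284 rot [-180.     0.    77.7] f bal [0.08 2.07] 0.14
```

>>> {"method": "send_rows", "body": {"series": "0 0 0 0.6 0 0 -1;0 0 0 1.0 0 0 -1;0 0 0 1.0 2.8 0 -1;0 0 0 1.0 2.8 0 -1;0 0 0 0.6 2.8 0 -1;0 0 0 0.35 2.8 0 -1;0 0 0 0.25 2.8 0 -1;0 0 0 0.25 2.8 0 -1"}}

```text
time_s: 11.15
tcp_pos: [0.4974, 0.1951, 0.0284]
eef_rot: [-180.0, -0.0, 77.7]
force: [0.3, -0.5, -0.6]
opening: -0.0
finger_force: 0.0
```

```bash
python3 - <<'E'
from tl import *
st()
E
```

```text
11.15 bal [-102.96  120.45] z 0.0284 rot [-180.    -0.    77.7] f bal [ 0.39 -0.38] -0.61
```

>>> {"method": "send_rows", "body": {"series": "0 0 0 -0.05 0 0 -1;0 0 0 -0.1 0 0 -1;0 0 0 -0.1 0 0 -1"}}

```text
time_s: 11.52
tcp_pos: [0.4975, 0.1941, 0.0283]
eef_rot: [-180.0, -0.0, 77.7]
force: [-0.1, -0.6, -0.0]
opening: 0.0003
finger_force: 0.0
```

>>> {"method": "send_rows", "body": {"series": "0 0 0 -0.05 0 0 -1;0 0 0 -0.1 0 0 -1;0 0 0 -0.1 0 0 -1"}}

```text
time_s: 11.9
tcp_pos: [0.4974, 0.1936, 0.0284]
eef_rot: [180.0, -0.1, 77.7]
force: [0.7, 2.6, 0.6]
opening: -0.0001
finger_force: 1.1
```

>>> {"method": "send_rows", "body": {"series": "0 0 0 -0.04 0 0 -1;0 0 0 -0.07 0 0 -1;0 0 0 -0.07 -0.1 0 -1;0 0 0 -0.07 -0.2 0 -1;0 0 0 -0.07 -0.3 0 -1;0 0 0 -0.07 -0.4 0 -1;0 0 0 -0.07 -0.5 0 -1;0 0 0 -0.07 -0.5 0 -1"}}

```text
time_s: 12.9
tcp_pos: [0.4937, 0.1947, 0.0286]
eef_rot: [179.8, -0.2, 77.7]
force: [3.9, 5.4, -3.7]
opening: 0.0
finger_force: 3.4
```

```bash
python3 - <<'E'
from tl import *
im=ctrl.grab_frame('top');tl(im);st()
E
```

```text
top bubble [343.84 215.44] cen [345.02 215.35] pred [345.93 215.42] d bal mm [-0.84  2.8 ]
12.95 bal [-106.54  119.26] z 0.0286 rot [179.8  -0.2  77.7] f bal [3.27 6.09] -3.51
```

>>> {"method": "send_rows", "body": {"series": "0 0 0 0 -0.1 0 -1;0 0 0 0 -0.2 0 -1;0 0 0 0 -0.3 0 -1;0 0 0 0 -0.4 0 -1;0 0 0 0 -0.5 0 -1;0 0 0 0 -0.6 0 -1;0 0 0 0 -0.6 0 -1"}}

```text
time_s: 13.82
tcp_pos: [0.4874, 0.1959, 0.0285]
eef_rot: [179.9, -0.2, 77.7]
force: [2.6, 5.0, -2.9]
opening: 0.0001
finger_force: 3.2
```

```bash
python3 - <<'E'
from tl import *
im=ctrl.grab_frame('top');tl(im);st()
E
```

```text
top bubble [344.27 215.31] cen [345.02 215.35] pred [345.93 215.42] d bal mm [-0.28  1.83]
13.88 bal [-112.9   119.15] z 0.0285 rot [179.9  -0.2  77.7] f bal [0.97 7.28] -2.11
```

>>> {"method": "send_rows", "body": {"series": "0 0 0 0 -0.1 0 -1;0 0 0 0 -0.2 0 -1;0 0 0 0 -0.3 0 -1;0 0 0 0 -0.4 0 -1;0 0 0 0 -0.5 0 -1;0 0 0 0 -0.6 0 -1;0 0 0 0 -0.7 0 -1;0 0 0 0 -0.7 0 -1"}}

```text
time_s: 14.88
tcp_pos: [0.4806, 0.1971, 0.0286]
eef_rot: [179.9, -0.2, 77.7]
force: [2.4, 4.9, -2.1]
opening: -0.0001
finger_force: 2.8
```

```bash
python3 - <<'E'
from tl import *
im=ctrl.grab_frame('top');tl(im);st()
E
```

```text
top bubble [344.98 215.25] cen [345.02 215.36] pred [345.93 215.42] d bal mm [0.25 0.16]
14.93 bal [-119.84  118.92] z 0.0286 rot [ 1.799e+02 -1.000e-01  7.770e+01] f bal [2.44 5.69] -2.11
```

The top estimate now puts the bubble within 0.3 mm of centre. I'll retreat, lift, and check with the wrist camera on the way to the weights.

>>> {"method": "send_rows", "body": {"series": "0 0 0 0.5 0 0 -1;0 0 0 1.5 0 0 -1;0 0 0 2.5 0 0 -1;0 0 0 2.5 0 -6 -1;0 0 0 2.5 0 -12 -1;0 0 0 2.5 0 -17 -1;0 0 0 2.5 0 -17 -1"}}

```text
time_s: 15.8
tcp_pos: [0.4875, 0.222, 0.2046]
eef_rot: [179.4, -0.3, 77.7]
force: [0.6, 0.2, 0.0]
opening: -0.0001
finger_force: 0.0
```

>>> {"method": "send_rows", "body": {"series": "0 0 83 -27.9 3.4 0 0.2;0 0 83 -27.9 3.4 0 0.2;0 0 83 -27.9 3.4 0 0.2;0 0 83 -27.9 3.4 0 0.2;0 0 83 -27.9 3.4 0 0.2;0 0 83 -27.9 3.4 0 0.2;0 0 83 -27.9 3.4 0 0.2;0 0 83 -27.9 3.4 0 0.2;0 0 83 -27.9 3.4 0 0.2;0 0 83 -27.9 3.4 0 0.2"}}

```text
time_s: 17.05
tcp_pos: [0.4585, -0.0589, 0.1975]
eef_rot: [-180.0, 0.1, -5.2]
force: [-0.8, 0.1, 0.3]
opening: 0.0512
finger_force: 0.0
```

```bash
python3 - <<'E'
from tl import *
import pickle
p=ctrl.camera_params('wrist');im=ctrl.grab_frame('wrist');cv2.imwrite('pics/w3.png',im);pickle.dump(p,open('w3.pkl','wb'))
s=st();print(s['tcp_pos'],s['joint_positions'].round(1),s['opening'])
u=proj('wrist',[.4635,.006,.054],p).astype(int);print(u)
cv2.imwrite('pics/w3c.png',np.hstack([cv2.resize(im,(640,400))[:, :],np.vstack([cv2.resize(im[u[1]-25:u[1]+25,u[0]-20:u[0]+20],None,fx=4,fy=4,interpolation=0),np.zeros((200,160,3),np.uint8)])]))
try: level(im,p,(u[0]-30,u[1]-30,u[0]+30,u[1]+30))
except Exception as e: print(e)
tl(ctrl.grab_frame('top'))
E
```

```text
17.1 bal [ -87.05 -136.05] z 0.1977 rot [-1.8e+02  1.0e-01 -5.2e+00] f bal [-0.55  0.01] 1.18
[ 0.45856802 -0.05898073  0.19774342] [-14.4  -5.2  95.1   0.   90.2  80.8] 0.05135807204278358
[239 194]
ell [237.77927208 196.39358521] (38.76743698120117, 41.914825439453125) bub [237.12643678 196.91954023] 87.0 ring [238.74285714 196.57142857] 35.0
L [0.46247591 0.00797719 0.054     ] ringL [0.46225731 0.00721694 0.054     ] bub-L mm [-0.38876485  0.59928138] norm 0.7143362520793753 vs ring 1.370137746091891
top bubble [344.98 215.25] cen [345.01 215.36] pred [345.93 215.42] d bal mm [0.25 0.14]
```

View pics/w3c.png

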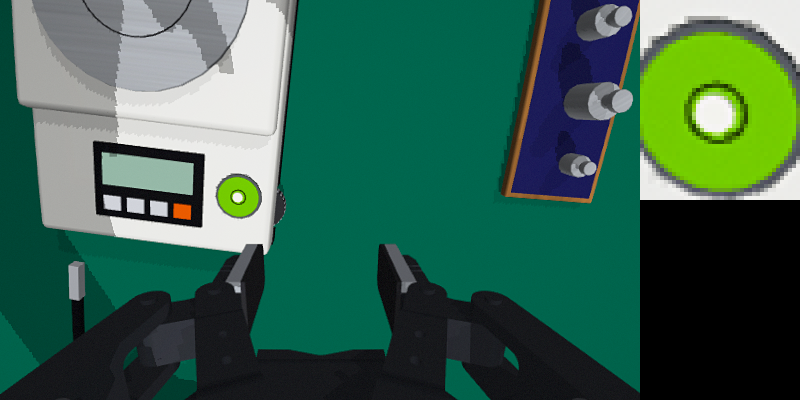

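The crop shows the bubble centred inside the black ring (0.7 mm or less off). w200 is the middle weight, at about (590,101). Next I'll hover over w200.

>>> {"method": "send_rows", "body": {"series": "0 0 0 7.2 22.7 4 0.2;0 0 0 7.2 22.7 4 0.2;0 0 0 7.2 22.7 4 0.2;0 0 0 7.2 22.7 4 0.2;0 0 0 7.2 22.7 4 0.2;0 0 0 7.2 22.7 4 0.2"}}

```text
time_s: 17.9
tcp_pos: [0.5094, -0.2915, 0.1579]
eef_rot: [-179.9, 0.0, -5.3]
force: [-0.3, -0.1, 0.3]
opening: 0.0509
finger_force: 0.0
```

```bash
python3 - <<'E'
from tl import *
import pickle
p=ctrl.camera_params('wrist');im=ctrl.grab_frame('wrist');cv2.imwrite('pics/w4.png',im);pickle.dump(p,open('w4.pkl','wb'))
s=st();print(s['tcp_pos'],s['eef_rot'])
for n in('w200',):
    r=ctrl.look_for('wrist',n);print(n,[(np.round(a['centre'],3).tolist(),round(a['confidence'],2)) for a in r])
q=pickle.load(open('w3.pkl','rb'));print('w3 knob',onz('wrist',(620,98),.058,q),proj('wrist',[.51,-.292,.058],p),proj('wrist',[.51,-.292,.01],p))
E
```

```text
17.95 bal [  11.99 -351.9 ] z 0.1584 rot [-180.     0.    -5.2] f bal [-0.41  0.39] -0.34
[ 0.50955498 -0.29093199  0.158425  ] [-1.79964861e+02  2.28207390e-03 -5.21942927e+00]
w200 [([0.577, -0.301, 0.032], 0.85), ([0.46, -0.288, 0.027], 0.7), ([0.519, -0.298, 0.042], 0.61)]
w3 knob [ 0.5148952  -0.29567299  0.058     ] [321.12430025 208.78034953] [321.11337278 191.95860693]
```

View pics/w4.png

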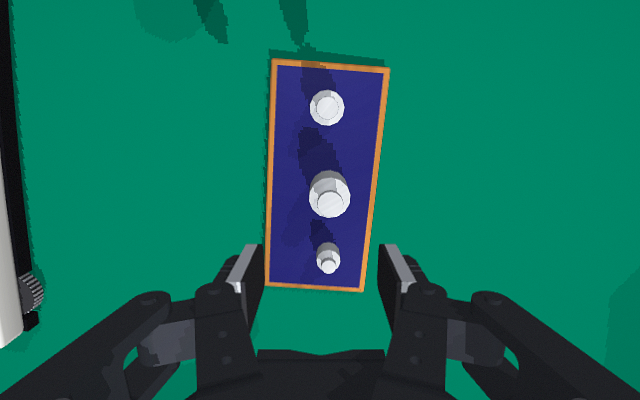

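The stand is below, with w200's knob top at about (330,201) and its shoulder at about (329,197). The neighbouring weights are clear of the finger line.

```bash
python3 - <<'E'
from tl import *
import pickle
p=pickle.load(open('w4.pkl','rb'))
a=onz('wrist',(330,201),.058,p);b=onz('wrist',(329,197),.040,p);print(a,b)
s=ctrl.state();T=np.array(s['tcp_pos']);print(T)
y=np.radians(s['eef_rot'][2]);d=(.5*(a+b)-T)[:2];print('tx ty cm',100*(d@[np.cos(y),np.sin(y)]),100*(d@[np.sin(y),-np.cos(y)]))
for q in(( 318.5,0),):pass
E
```

```text
[ 0.51493283 -0.29849808  0.058     ] [ 0.51305063 -0.29806521  0.04      ]
[ 0.5096537  -0.29068522  0.15875646]
tx ty cm 0.5007640290505289 0.7172701995802767
```

>>> {"method": "send_rows", "body": {"series": "0 0 0 0.5 0.7 2 0.2;0 0 0 0.5 0.7 6 0.2;0 0 0 0.5 0.7 9 0.2;0 0 0 0.5 0.7 11 0.2;0 0 0 0.5 0.7 11.8 0.2;0 0 0 0.5 0.7 11.8 0.2;0 0 0 0.5 0.7 11.8 0;0 0 0 0.5 0.7 11.8 -0.2;0 0 0 0.5 0.7 11.8 -0.4;0 0 0 0.5 0.7 11.8 -1;0 0 0 0.5 0.7 11.8 -1;0 0 0 0.5 0.7 11.8 -1"}}

```text
time_s: 19.5
tcp_pos: [0.5147, -0.2996, 0.0419]
eef_rot: [180.0, -0.1, -5.3]
force: [-0.8, 1.7, 5.9]
opening: 0.0286
finger_force: 59.9
```

```bash
python3 - <<'E'
from tl import *
s=st();print(s['tcp_pos'],s['opening'],s['finger_force'])
E
```

```text
19.5 bal [  18.86 -359.24] z 0.0419 rot [ 1.8e+02 -1.0e-01 -5.3e+00] f bal [-1.13  1.53] 5.94
[ 0.51471128 -0.29956177  0.04186941] 0.028563798733651592 59.94621003745124
```

>>> {"method": "send_rows", "body": {"series": "0 0 0 0 0 -1 -1;0 0 0 0 0 -4 -1;0 0 0 0 0 -10 -1;0 0 0 0 0 -15 -1;0 0 0 0 0 -15 -1"}}

```text
time_s: 20.12
tcp_pos: [0.5159, -0.301, 0.1966]
eef_rot: [179.7, -0.6, -5.3]
force: [-0.5, -0.6, -2.4]
opening: 0.0283
finger_force: 59.6
```

```bash
python3 - <<'E'
from tl import *
s=st();print(s['tcp_pos'],s['opening'],s['finger_force'],s['force'],s['joint_positions'].round(1))
p=ctrl.camera_params('wrist');im=ctrl.grab_frame('wrist')
cv2.imwrite('pics/w5.png',cv2.resize(im[100:400,200:440],None,fx=2,fy=2))
E
```

```text
20.12 bal [  20.32 -360.36] z 0.1966 rot [179.7  -0.6  -5.3] f bal [-0.34 -0.72] -2.42
[ 0.51589443 -0.30096291  0.19661601] 0.0283034072228261 59.60849676048383 [-0.48881169 -0.63126177 -2.42013082] [-35.7  11.5  77.6  -0.   90.2  59.6]
```

View pics/w5.png

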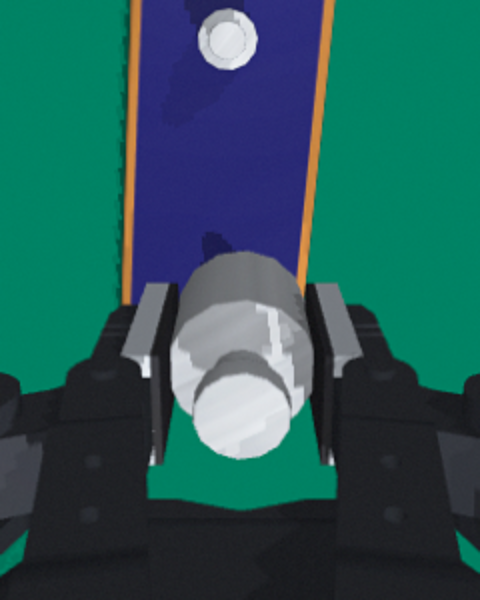

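The crop shows w200 held upright and centred between the pads. Now I'll carry it over the pan.

>>> {"method": "send_rows", "body": {"series": "0 0 0 0.5 -2.5 0 -1;0 0 0 1.4 -7 0 -1;0 0 0 2.5 -12 0 -1;0 0 0 3.5 -17 0 -1;0 0 0 4.5 -22 0 -1;0 0 0 5.5 -27 0 -1;0 0 0 6.5 -31.5 0 -1;0 0 0 7.3 -35.4 0 -1;0 0 0 7.3 -35.4 0 -1;0 0 0 7.3 -35.4 0 -1"}}

```text
time_s: 21.42
tcp_pos: [0.6181, 0.0461, 0.1878]
eef_rot: [179.9, 0.3, -5.3]
force: [0.4, -0.9, -2.0]
opening: 0.0285
finger_force: 59.8
```

```bash
python3 - <<'E'
from tl import *
s=st();print(s['tcp_pos'],s['opening'],s['finger_force'],s['force'])
p=ctrl.camera_params('wrist');im=ctrl.grab_frame('wrist')
T=np.array(s['tcp_pos']);cv2.imwrite('pics/w6.png',im)
print('knob at',onz('wrist',(321,307.5),T[2]+.017,p)-T)
for n in('pan_top',):
  for c in('wrist','top'):
    if c=='top':ctrl.grab_frame('top')
    r=ctrl.look_for(c,n);print(c,n,[(np.round(a['centre'],3).tolist(),round(a['confidence'],2)) for a in r])
E
```

```text
21.43 bal [46.54  0.46] z 0.1878 rot [179.9   0.3  -5.3] f bal [ 0.56 -0.84] -1.99
[0.61807508 0.04607546 0.18783017] 0.028487367706308057 59.75571302929893 [ 0.36792281 -0.94328694 -1.98828266]
knob at [-0.00055018 -0.00031932  0.017     ]
wrist pan_top [([0.64, 0.041, 0.079], 0.8)]
top pan_top [([0.6, 0.035, 0.075], 0.69), ([0.579, 0.113, 0.066], 0.39)]
```

View pics/w6.png

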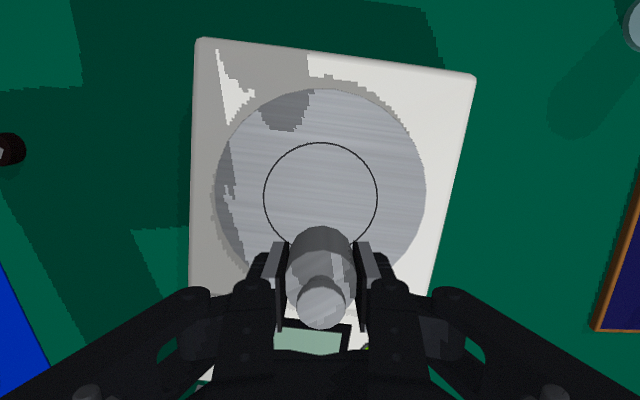

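The marked circle spans u=263–378 with its top at v=142, so its centre is at about (320.5,198). I'll check it in world coordinates.

```bash
python3 - <<'E'
from tl import *
for uv in((320.5,199),(320.5,142),(263,197),(378,197)):print(onz('wrist',uv,.079))
print(ctrl.state()['tcp_pos'])
E
```

```text
[0.6233829  0.04462277 0.079     ]
[0.66334162 0.04085139 0.079     ]
[0.6286863  0.08515431 0.079     ]
[0.62101374 0.00381697 0.079     ]
[0.61880305 0.04527066 0.18988677]
```

>>> {"method": "send_rows", "body": {"series": "0 0 0 0.2 0 2 -1;0 0 0 0.4 0 4 -1;0 0 0 0.4 0 5.5 -1;0 0 0 0.4 0 6.5 -1;0 0 0 0.4 0 7.2 -1;0 0 0 0.4 0 7.2 -1;0 0 0 0.4 0 7.2 -1"}}

```text
time_s: 22.5
tcp_pos: [0.6236, 0.0462, 0.1192]
eef_rot: [-180.0, -0.1, -5.3]
force: [-1.0, 0.8, -2.3]
opening: 0.0288
finger_force: 59.8
```

```bash
python3 - <<'E'
from tl import *
s=st();print(s['tcp_pos'],s['force'])
E
```

```text
22.5 bal [51.94  1.75] z 0.1192 rot [-1.8e+02 -1.0e-01 -5.3e+00] f bal [-1.18  0.54] -2.29
[0.62363138 0.04618397 0.11916064] [-1.04088472  0.77367274 -2.29152408]
```

>>> {"method": "send_rows", "body": {"series": "0 0 0 0 0 0.15 -1;0 0 0 0 0 0.3 -1;0 0 0 0 0 0.45 -1;0 0 0 0 0 0.55 -1;0 0 0 0 0 0.55 -1"}}

```text
time_s: 23.12
tcp_pos: [0.623, 0.0461, 0.1126]
eef_rot: [-180.0, 0.0, -5.3]
force: [0.2, -0.2, -1.5]
opening: 0.0286
finger_force: 59.8
```

>>> {"method": "send_rows", "body": {"series": "0 0 0 0 0 0.05 -1;0 0 0 0 0 0.1 -1;0 0 0 0 0 0.1 -1"}}

```text
time_s: 23.5
tcp_pos: [0.6231, 0.0461, 0.1117]
eef_rot: [-180.0, 0.0, -5.3]
force: [0.0, -0.3, -3.4]
opening: 0.0286
finger_force: 59.8
```

>>> {"method": "send_rows", "body": {"series": "0 0 0 0 0 0.05 -1;0 0 0 0 0 0.1 -1;0 0 0 0 0 0.1 -1"}}

```text
time_s: 23.88
tcp_pos: [0.6232, 0.0461, 0.1109]
eef_rot: [-180.0, -0.0, -5.3]
force: [-0.1, -0.1, -0.9]
opening: 0.0285
finger_force: 59.8
```

>>> {"method": "send_rows", "body": {"series": "0 0 0 0 0 0.05 -1;0 0 0 0 0 0.05 -1"}}

```text
time_s: 24.12
tcp_pos: [0.6232, 0.0462, 0.1106]
eef_rot: [-180.0, -0.0, -5.3]
force: [-0.3, 0.0, -0.6]
opening: 0.0285
finger_force: 59.8
```

```bash
python3 - <<'E'
from tl import *
s=st();print(s['tcp_pos'],s['force'])
E
```

```text
24.12 bal [51.51  1.62] z 0.1106 rot [-180.    -0.    -5.3] f bal [-0.3  -0.06] -0.64
[0.62318178 0.04615502 0.11059276] [-0.30623845  0.00801033 -0.64451252]
```

>>> {"method": "send_rows", "body": {"series": "0 0 0 0 0 0.05 -1;0 0 0 0 0 0.05 -1;0 0 0 0 0 0.05 -1"}}

```text
time_s: 24.5
tcp_pos: [0.6232, 0.0462, 0.1101]
eef_rot: [-180.0, -0.0, -5.3]
force: [-0.6, -0.9, 0.5]
opening: 0.0283
finger_force: 60.0
```

>>> {"method": "send_rows", "body": {"series": "0 0 0 0 0 0 -0.25;0 0 0 0 0 0 -0.1;0 0 0 0 0 0 0.1;0 0 0 0 0 0 0.25;0 0 0 0 0 0 0.25;0 0 0 0 0 0 0.25"}}

```text
time_s: 25.25
tcp_pos: [0.6232, 0.0461, 0.1098]
eef_rot: [-180.0, -0.0, -5.3]
force: [-0.0, 0.2, 0.2]
opening: 0.0536
finger_force: 0.0
```

>>> {"method": "send_rows", "body": {"series": "0 0 0 0 0 -1 0.25;0 0 0 0 0 -3 0.25;0 0 0 0 0 -6 0.25;0 0 0 0 0 -10 0.25;0 0 0 -4 0 -13 0.25;0 0 0 -8 0 -15 0.25;0 0 0 -8 0 -15 0.25;0 0 0 -8 0 -15 0.25"}}

```text
time_s: 26.25
tcp_pos: [0.5439, 0.0535, 0.2608]
eef_rot: [-180.0, -0.1, -5.3]
force: [-0.3, 0.5, -0.4]
opening: 0.0535
finger_force: 0.0
```

```bash
python3 - <<'E'
from tl import *
s=st();print(s['tcp_pos'],s['force'],s['opening'])
im=ctrl.grab_frame('wrist');t=ctrl.grab_frame('top');tl(t)
u=proj('wrist',[.463,.007,.054]).astype(int);print(u,proj('wrist',[.6237,.0445,.079]))
a=cv2.resize(t[90:250,255:395],None,fx=3,fy=3,interpolation=2)
im[:100,:100]=0
if 20<u[0]<620 and 20<u[1]<380: level(im,ctrl.camera_params('wrist'),(u[0]-30,u[1]-30,u[0]+30,min(u[1]+30,400)))
cv2.imwrite('pics/fin.png',np.hstack([cv2.resize(im[:,120:520],(380,380)),cv2.resize(a,(333,380))]))
E
```

```text
26.25 bal [-27.51  -8.06] z 0.2608 rot [-1.8e+02 -1.0e-01 -5.3e+00] f bal [-0.44  0.41] -0.39
[0.54390898 0.05346068 0.26081531] [-0.33914655  0.4962267  -0.39482275] 0.05349639747101829
top bubble [344.98 215.26] cen [345.01 215.36] pred [345.93 215.42] d bal mm [0.24 0.15]
[371 250] [322.01912914  92.19064774]
ell [370.99938202 251.18101692] (29.24713897705078, 31.760751724243164) bub [370.7755102  251.69387755] 49.0 ring [377.26190476 249.52380952] 42.0
L [0.46210012 0.00777321 0.054     ] ringL [0.46335459 0.00115116 0.054     ] bub-L mm [-0.55910029  0.26320266] norm 0.6179553190057937 vs ring 7.120100618662393
```

View pics/fin.png

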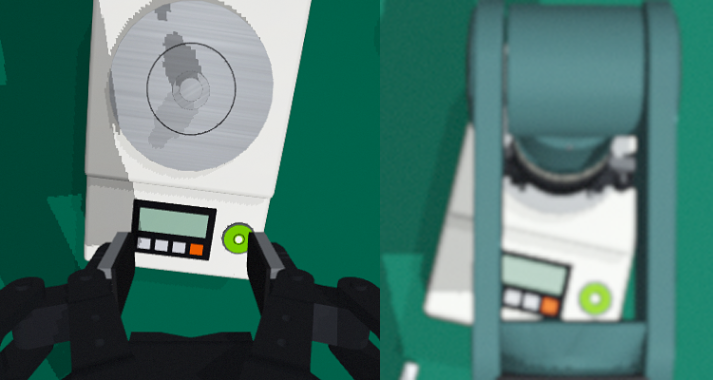

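The final picture shows w200 standing upright at the centre of the marked circle (about 191,89). The bubble is centred in the ring, about 0.6 mm off. The robot is clear, so I'm handing in.

```bash
python3 -c "
from rig import ctrl
print(ctrl.close_job())"
```

```text
the job is handed in; nothing more can be done
None
```

I handed the job in at about 26 s: the bubble measured about 0.6 mm from the ring's centre, the 200 g weight stands upright in the pan's marked circle, and the arm is clear; I got no verdict back.

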